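# Hold the oil flask down in the sprung filling cradle

### The arm

A 6-joint arm with a two-finger parallel gripper is mounted at the origin on the work surface. World frame = base frame: x ahead of the robot, y to its left, z up, the work surface at z = 0. Lengths are in m, angles in rad, forces in N, time in s.
With the tool pointing down it reaches from about 0.275 to 1 m from the base axis. Payload 8.4 kg.
Tool frame: the origin (TCP) lies at the very end of the fingers, on their centre line; the grasp point (between the pads) lies 19 mm behind it; x points along the fingers, y is the direction in which the jaws open and shut, and the axes are right-handed (so a half turn about x gives the same grasp; the last joint's range is limited). The gripper opens to 85 mm and grips with 20 to 120 N. Pads are 22 mm wide; open, the fingers measure 114 mm over their backs; the gripper's body (76 mm by 85 mm) begins 54 mm behind the grasp point. The pads swing forward as they close: fully open they stand 13 mm farther back than shut.
Start: joints at [1.156, 0.353, 1.633, -0, 1.155, -0.002], TCP at [0.251, 0.573, 0.231] pointing down, gripper open.
Joint ranges: [-2.63, 2.63], [-0.92, 2.1], [0.06, 2.66], [-1.3, 4.44], [0, 2.69], [-3.02, 3.02]. Speed limits (rad/s): [2.22, 2.22, 2.79, 3.14, 3.14, 3.14].

### API

Orientations are given as a unit quaternion [x, y, z, w].
In Python, from station import robot gives the robot as it stands. The module is installed in compiled form; this text tells all that it offers.
- The arm moves only by the shell command python3 -m creep 'ROWS' [OPENING] [FORCE]. ROWS is text: rows parted by semicolons, each of 6 numbers parted by spaces: the shift along the tool's x, y, z in m, then the turn, a rotation vector about the tool's x, y, z in degrees. A call has 1 to 20 rows; each row shifts and turns the pose as measured when the row begins, along the tool's axes as they then stand; what a row does not reach is not made up. A row lasts 1/10 s, in which the tool goes at most 50 mm and 8.59 degrees, less where a joint would pass 70% of its speed; a pose out of reach is approached as far as the arm can. A call is refused whole if a number of a shift passes 0.05 or a number of a turn 8.59, either way. A call with a gripper value outside its range is refused whole. OPENING is the opening, from -1 (shut) to 1 (fully open), set as the call begins (- or left out, the last holds). The fingers move at their own pace and stop on an object; FORCE is the grip in N (left out, the last holds). Time passes only in rows, so rows that do not move let the fingers close. It gives the time, the measured TCP pose, the force and the opening at its end, in the units of the state.
- robot.get_obs(): the state, without advancing time (a new reading comes with each control period).
- robot.read_camera(name): name is "side" or "top"; returns a dict with "pixels" (420x560x3 uint8, red, green, blue), "range_z" (420x560 float32, m along the optical axis (not along the pixel's ray), 0 where there is no reading), "fx", "fy", "cx", "cy" (pixels), "D" ([k1, k2, p1, p2, k3] as OpenCV has them; the pictures are not rectified), "xyz" and "rotation" of the camera in the world. Camera axes: x right, y down, z forward; pixel columns grow to the right and rows downward; lengths in m; the calibration is good to about 2 mm. A picture is of the moment at which its call begins.
- robot.close_job(): hands the job in, once; it reports no verdict.
The state is a dict: "clock": time; "joint_pos": joint angles; "joint_vel": joint speeds; "tau": joint torques, N m; "eef_pos": TCP position; "tcp_rot": TCP orientation; "ft_force": force on the tool from outside, world axes, zero at the start; "torque": the same for the moment, N m; "width": opening from 0.0 (shut) to 1.0 (fully open).
Only numpy, scipy, OpenCV 4.12 (cv2) and the standard library are available. Lean on these libraries where they do the work, as an engineer would, in place of code of your own. Each camera call takes 0.05 s, during which the arm holds its last target. There are 200 camera calls.

### The job

Pick up the larger of the two round-bellied flasks by its neck and seat it upright in the sprung ring of the filling cradle. Press it down until the top of the ring is level with the tops of the four posts around it, and finish still holding the flask pressed down there: do not let go. Leave the small flask and everything else on the bench where it is.

Things in the scene. Friction and masses are not known exactly. Their poses are not given: they have to be found in the camera images.
- flask_center (a point): Larger flask, 112 mm tall, about 250 g (may differ by a quarter): a round aluminium belly of 64 mm diameter with a small flat foot it stands on (28 mm across; belly centre 29 mm above the foot), then a straight steel neck of 26 mm diameter from 58 to 100 mm above the foot, then a black cap of 30 mm diameter from 100 to 112 mm. The point is on the axis half-way up, 56 mm above the foot; z is the flask's axis, pointing to the cap. It starts standing on the bench.
- small_flask_center (a point): Smaller flask of the same shape, to be left alone: 80 mm tall, belly 44 mm, neck 20 mm and cap 24 mm in diameter. The point is half-way up, 40 mm above its foot.
- cradle: Filling cradle, fixed to the bench: a grey round base plate of 110 mm diameter and 12 mm thick with four upright dark steel posts of 10 mm diameter on a 95 mm circle, their tops 50 mm above the bench, and in the middle a steel ring on a coil spring. Origin at the centre of its underside, on the bench; z up along the ring's axis.
- ring_top (a point): Centre of the ring's opening at the level of the ring's top face. The ring is 76 mm outside and 54 mm inside diameter, 10 mm thick, and stays level. Its top is 66 mm above the bench at rest, 16 mm higher than the posts. The large flask's belly rests on its inner edge: seated, the flask's half-way point is about 44 mm above this point and its foot about 12 mm below.
- cradle_ring (a joint): How far the ring is pushed down from rest, in m: 0 at rest, 0.016 level with the post tops, 0.026 at the lower stop. The spring pushes up with about 5 N at rest and 11 N when level with the posts (400 N/m); the flask's weight alone does not move it.
- collar: Bronze shaft collar lying flat, 50 mm outside, 25 mm inside, 16 mm high; origin at the centre of its underside. Leave alone.
- cover: Olive drab aluminium housing cover, a flanged round cap of 120 mm diameter, 32 mm high; origin at the centre of its underside. Leave alone.
- shield: Translucent orange bearing shield, flat ring of 72 mm outside and 32 mm inside diameter, 6 mm thick; origin at the centre of its underside. Leave alone.
- bolt_a: Zinc-plated jacking bolt standing on its head, 45 mm tall, head 21 mm, shank 12 mm; origin at the centre of its underside. Leave alone.
- bolt_b: A second jacking bolt just like the first. Leave alone.
- driver: Screwdriver lying near the robot. Leave alone.
Mind the look-alikes: they are no part of the job. Leave any brown look-alike of the cradle alone.

How it is judged:
By the outcome, as a careful person would: the job done as asked, in the order asked, and still so for the second after the job is handed in, while the arm keeps its last pose, push and grip.
It also fails if it takes over 38 s, if anything falls off the work surface, if the arm or the gripper's body presses on something with over 40 N, if the wrist force passes 120 N, or if a joint passes its speed limit or range.

## Working session

There is one attempt and no reset: what is moved stays moved. The work goes in short steps, Python scripts to look and compute and a shell command to move; the robot and the scene stay as the last step left them, time stands still between calls to the robot, and variables do not carry over. Pictures are saved under pics/ and viewed, about 8 in all and at most 12, crops included, and the job is handed in when it is done.

```bash
mkdir -p pics
cat > h.py <<'E'
import numpy as np, cv2
from station import robot
def cam(n):
    c=robot.read_camera(n); c['K']=np.array([[c['fx'],0,c['cx']],[0,c['fy'],c['cy']],[0,0,1]]); 
    R=np.array(c['rotation'],float)
    if R.shape!=(3,3):
        from scipy.spatial.transform import Rotation as Q; R=Q.from_quat(R).as_matrix()
    c['R']=R; c['t']=np.array(c['xyz']); return c
def cloud(c):
    h,w=c['range_z'].shape
    u,v=np.meshgrid(np.arange(w),np.arange(h))
    p=cv2.undistortPoints(np.stack([u,v],-1).reshape(-1,1,2).astype(np.float64),c['K'],np.array(c['D'],float)).reshape(h,w,2)
    z=c['range_z'][...,None]
    P=np.concatenate([p*z,z],-1)@c['R'].T+c['t']; P[c['range_z']==0]=np.nan; return P
def save(n,im): cv2.imwrite('pics/'+n+'.png',cv2.cvtColor(im,cv2.COLOR_RGB2BGR))
E
python3 - <<'E'
from h import *
o=robot.get_obs(); print(o)
for n in('top','side'):
    c=cam(n); save(n+'0',c['pixels']); np.save(n+'0.npy',cloud(c)); np.save(n+'0p.npy',c['pixels']); print(n,c['t'],c['R'].round(3).tolist(),c['fx'])
E
```

```text
{'clock': 0.0, 'joint_pos': array([ 1.15559952e+00,  3.53650158e-01,  1.63416112e+00,  4.25856811e-05,
        1.15517037e+00, -2.41862850e-03]), 'joint_vel': array([-0.00071322,  0.0012488 , -0.00156221,  0.00108117,  0.00069186,
        0.0010211 ]), 'tau': array([-3.61460887e-03, -6.05242753e+01, -3.42061973e+01, -3.23421191e-04,
        9.34102776e-03, -9.40749942e-05]), 'eef_pos': array([0.25052624, 0.5720656 , 0.23054887]), 'tcp_rot': array([ 0.14443361,  0.6922139 , -0.14538874,  0.69198336]), 'ft_force': array([ 0.11383142, -1.27057582,  0.10763041]), 'torque': array([-0.06402047,  0.03149785,  0.00546263]), 'width': 0.9991290546050962}
top [0.43877132 0.006496   1.0468449 ] [[0.004, -0.992, 0.125], [-1.0, -0.006, -0.018], [0.019, -0.125, -0.992]] 424.5278100318868
side [0.47806705 0.80413968 1.05681421] [[-0.995, -0.07, 0.07], [-0.098, 0.768, -0.632], [-0.01, -0.636, -0.771]] 507.56471931991814
```

View pics/top0.png

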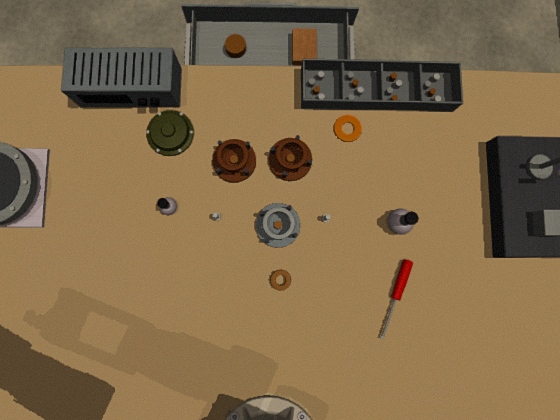

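View pics/side0.png

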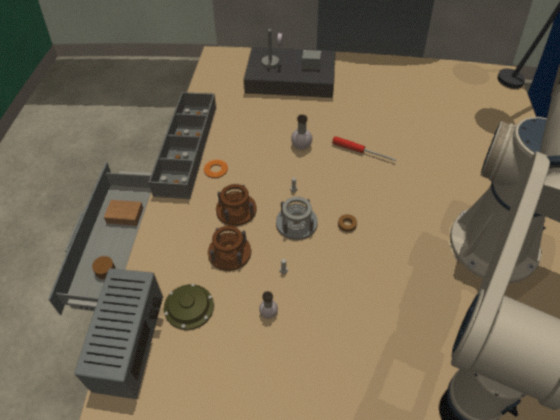

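Top picture: the candidate flasks are at (401,220), which looks larger, and (167,206). The candidate cradles are the grey one at (278,225) and two brown look-alikes at (234,160) and (291,158). The grey cradle fits the description. I'll measure sizes and confirm in one crop.

Run:
```python
from h import *
from scipy.optimize import least_squares
ims=[]
for n,boxes in (('top',[(360,180,440,260),(140,180,200,230),(240,190,320,260)]),('side',[(270,105,330,160),(245,280,295,330),(265,185,330,245)])):
    P=np.load(n+'0.npy'); I=np.load(n+'0p.npy'); row=[]
    for k,(a,b,c,d) in enumerate(boxes):
        Q=P[b:d,a:c].reshape(-1,3); Q=Q[np.isfinite(Q[:,0])]
        bench=np.median(Q[Q[:,2]<.006,2]); print(n,k,'bench',bench.round(4),'maxz',np.nanmax(Q[:,2]).round(4))
        if k<2:
            H,rb,rc=((.112,.032,.015),(.080,.022,.012))[k]
            bc=.029 if k==0 else .029*.044/.064
            cap=Q[Q[:,2]>H-.006]; print('  cap top mean',cap.mean(0).round(4),len(cap))
            bel=Q[(Q[:,2]>.012)&(Q[:,2]<2*rb*.8)]
            f=least_squares(lambda x:np.linalg.norm(bel-x[:3],axis=1)-x[3],[*bel.mean(0)[:2],bc,rb],loss='soft_l1',f_scale=.002); print('  belly fit',f.x.round(4),len(bel))
        else:
            r=Q[(Q[:,2]>.060)&(Q[:,2]<.072)]
            print('  ring pts',len(r),r.mean(0).round(4), 'z med',np.median(r[:,2]).round(4),r.min(0).round(4),r.max(0).round(4))
            f=least_squares(lambda x:np.hypot(*(r[:,:2]-x[:2]).T)-.0325,r.mean(0)[:2],loss='soft_l1',f_scale=.003);print('  ring fit',f.x.round(4))
            b=Q[(Q[:,2]>.008)&(Q[:,2]<.015)];
            f=least_squares(lambda x:np.maximum(np.hypot(*(b[:,:2]-x[:2]).T)-.055,0),b.mean(0)[:2]);print('  base bbox mid',((b.min(0)+b.max(0))/2).round(4),(b.max(0)-b.min(0)).round(4))
            po=Q[(Q[:,2]>.046)&(Q[:,2]<.053)]; 
            rr=f.x; d=np.hypot(*(po[:,:2]-r.mean(0)[:2]).T); po=po[d>.04]; print('  posts az deg',np.sort(np.degrees(np.arctan2(*(po[:,:2]-r.mean(0)[:2]).T[::-1])).round()))
        row.append(cv2.resize(I[b:d,a:c],(260,260),interpolation=cv2.INTER_CUBIC))
    ims.append(np.hstack(row))
save('crop',np.vstack(ims))
```

```text
top 0 bench -0.0009 maxz 0.1148
  cap top mean [ 0.5377 -0.3191  0.1108] 141
  belly fit [ 0.538  -0.3213  0.0277  0.0313] 274
top 1 bench -0.0008 maxz 0.0827
  cap top mean [0.5733 0.2447 0.0792] 85
  belly fit [0.5738 0.2467 0.0184 0.0209] 120
top 2 bench -0.0008 maxz 0.0702
  ring pts 408 [ 0.5297 -0.0225  0.0649] z med 0.065 [ 0.4919 -0.0593  0.0604] [0.5666 0.0153 0.0702]
  ring fit [ 0.5294 -0.0223]
  base bbox mid [ 0.5293 -0.0223  0.0114] [0.1084 0.1057 0.0069]
  posts az deg [-128. -128. -127. -126. -126. -125. -125. -124. -123. -122. -121. -121.
 -119. -118.  -38.  -36.  -35.  -34.  -34.  -33.  -33.  -32.  -31.  -31.
  -30.  -29.  -28.  -27.   53.   53.   54.   55.   56.   56.   57.   58.
   58.   59.   60.   61.   62.   63.  142.  143.  144.  145.  145.  146.
  147.  148.  148.  148.  149.  151.  152.]Traceback (most recent call last):
  File "<stdin>", line 23, in <module>
TypeError: only integer scalar arrays can be converted to a scalar index
```

Run:
```python
from h import *
from scipy.optimize import least_squares
ims=[]
for n,boxes in (('top',[(360,180,440,260),(140,180,200,230),(240,190,320,260)]),('side',[(270,105,330,160),(245,280,295,330),(265,185,330,245)])):
    P=np.load(n+'0.npy'); I=np.load(n+'0p.npy')
    ims.append(np.hstack([cv2.resize(I[b:d,a:c],(260,260),interpolation=cv2.INTER_CUBIC) for a,b,c,d in boxes]))
    if n=='side':
        for k,(a,b,c,d) in enumerate(boxes):
            Q=P[b:d,a:c].reshape(-1,3); Q=Q[np.isfinite(Q[:,0])]; print(k,'bench',np.median(Q[Q[:,2]<.006,2]),'max',Q[:,2].max())
            if k==0:
                cap=Q[Q[:,2]>.106]; print('cap',cap.mean(0),len(cap))
                bel=Q[(Q[:,2]>.012)&(Q[:,2]<.05)]
                print('belly',least_squares(lambda x:np.linalg.norm(bel-x[:3],axis=1)-x[3],[*bel.mean(0)[:2],.029,.032],loss='soft_l1',f_scale=.002).x.round(4))
            if k==2:
                r=Q[(Q[:,2]>.062)&(Q[:,2]<.072)]
                print('ring',np.median(r[:,2]),(r.min(0)+r.max(0))/2,least_squares(lambda x:np.hypot(*(r[:,:2]-x[:2]).T)-.0325,r.mean(0)[:2],loss='soft_l1',f_scale=.003).x)
save('crop',np.vstack(ims))
```

```text
0 bench 0.0002718775892798231 max 0.11673005032804751
cap [ 0.53829055 -0.31740438  0.11206786] 72
belly [ 0.5386 -0.3202  0.0283  0.0317]
1 bench 0.0003231169370245812 max 0.08439328114261235
2 bench -0.0004316741862807616 max 0.07242288190587476
ring 0.06528169347960389 [ 0.53031453 -0.0200783   0.06647656] [ 0.52963181 -0.01937083]
```

View pics/crop.png

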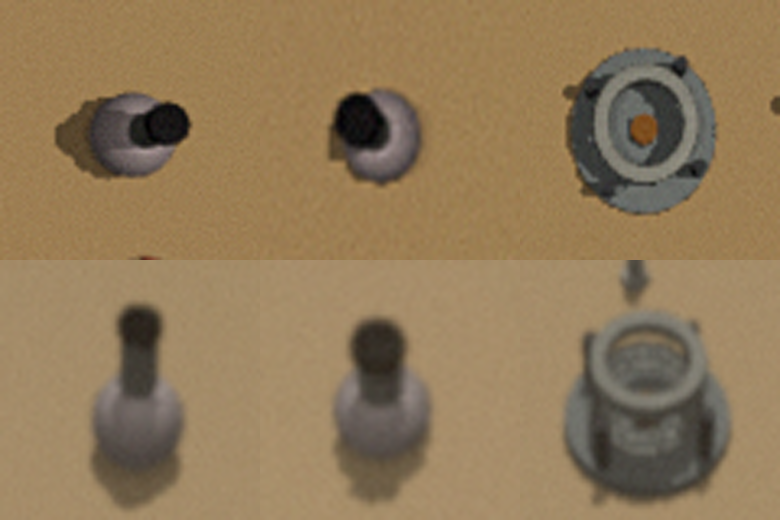

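The crop confirms it. The large flask has a slender neck and a belly fit of R≈31.5 mm at (0.538,-0.320), against R≈21 mm for the small one. The grey cradle's ring top is at 65–66 mm and centred near (0.5295,-0.021). I'll move over towards the flask at the present height (z 0.23).

```bash
cat >> h.py <<'E'
from scipy.spatial.transform import Rotation as Q
def to(x,y,z):
    o=robot.get_obs(); R=Q.from_quat(o['tcp_rot']); 
    d=np.array([x,y,z])-o['eef_pos']; print('t',o['clock'],'pos',np.round(o['eef_pos'],4),'F',np.round(o['ft_force'],1),'w',round(o['width'],3))
    print('tool shift',R.inv().apply(d).round(4)); A=R.as_matrix(); print('tool x,y axes',A[:,0].round(4),A[:,1].round(4),'level turn deg (tool)',np.degrees(R.inv().apply(np.cross(A[:,0],[0,0,-1]))).round(2)); return o
E
python3 -m creep '0 -.03 .0265 0 0 0;0 -.03 .0265 0 0 0;0 -.03 .0265 0 0 0;0 -.03 .0265 0 0 0;0 -.03 .0265 0 0 0;0 -.03 .0265 0 0 0;0 -.03 .0265 0 0 0;0 -.03 .0265 0 0 0;0 -.03 .0265 0 0 0;0 -.03 .0265 0 0 0;0 -.03 .0265 0 0 0;0 -.03 .0265 0 0 0;0 -.03 .0265 0 0 0;0 -.03 .0265 0 0 0;0 -.03 .0265 0 0 0;0 -.03 .0265 0 0 0;0 -.03 .0265 0 0 0;0 -.03 .0265 0 0 0;0 -.03 .0265 0 0 0;0 -.03 .0265 0 0 0' 1 20
python3 -c "
from h import *
to(.5385,-.32,.2)"
```

```text
clock: 2.1
eef_pos: [0.4997, -0.217, 0.2277]
tcp_rot: [0.142, 0.693, -0.143, 0.692]
ft_force: [0.7, 1.2, 0.1]
width: 1.004
t 2.1 pos [ 0.4997 -0.217   0.2277] F [0.7 1.2 0.1] w 1.004
tool shift [ 0.0277 -0.0792  0.0764]
tool x,y axes [-0.0029 -0.0018 -1.    ] [ 0.3949  0.9187 -0.0028] level turn deg (tool) [-0.   -0.11  0.16]
```

```bash
python3 -m creep '.005 -.026 .026 0 0 .16;.005 -.026 .025 0 -.1 0;.01 -.02 .02 0 0 0;.01 -.007 .006 0 0 0;0 0 0 0 0 0;0 0 0 0 0 0'
python3 - <<'E'
from h import *
to(.5385,-.32,.13)
for n in('top','side'):
    c=cam(n); save(n+'1',c['pixels'])
    P=cloud(c); m=(np.abs(P[...,0]-.5385)<.05)&(np.abs(P[...,1]+.32)<.05)&(P[...,2]<.116)&(P[...,2]>.012)
    q=P[m]; print(n,len(q)); 
    b=q[q[:,2]<.05]; k=q[(q[:,2]>.108)]; 
    print(b.mean(0),k.mean(0) if len(k) else 0)
    I=c['pixels']; a=(330,140,470,270) if n=='top' else (230,40,370,170)
    save('z'+n,cv2.resize(I[a[1]:a[3],a[0]:a[2]],None,fx=2.8,fy=2.8,interpolation=cv2.INTER_CUBIC))
import cv2
cv2.imwrite('pics/z1.png',np.hstack([cv2.imread('pics/ztop.png'),cv2.imread('pics/zside.png')]))
E
```

```text
clock: 2.7
eef_pos: [0.5394, -0.3282, 0.194]
tcp_rot: [0.145, 0.693, -0.144, 0.691]
ft_force: [0.4, -0.6, -0.4]
width: 1.001
t 2.7 pos [ 0.5394 -0.3282  0.194 ] F [ 0.4 -0.6 -0.4] w 1.001
tool shift [ 0.064   0.0072 -0.0039]
tool x,y axes [-0.0024  0.0014 -1.    ] [3.995e-01 9.167e-01 3.000e-04] level turn deg (tool) [ 0.   -0.16 -0.02]
top 584
[ 0.53342973 -0.30761781  0.0407556 ] [ 0.53788152 -0.31970405  0.11121529]
side 484
[ 0.53749864 -0.29964692  0.03626276] [ 0.53903477 -0.31861867  0.11202699]
```

View pics/z1.png

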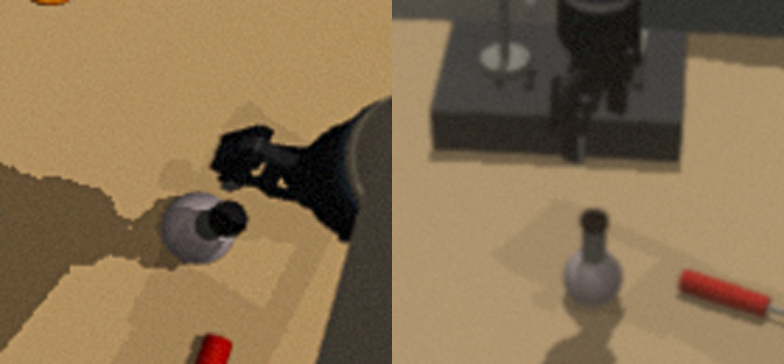

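The gripper is above and about 8 mm beyond the flask, which still stands (top crop ≈(228,215), side crop ≈(593,270)). I'll correct and descend.

```bash
python3 -m creep '0 .0075 -.004 0 -.1 0;.02 0 0 0 0 0;.02 0 0 0 0 0;.012 0 0 0 0 0;0 0 0 0 0 0;0 0 0 0 0 0' 
python3 -c "
from h import *
to(.538,-.3195,.063)"
```

```text
clock: 3.4
eef_pos: [0.5399, -0.3129, 0.1457]
tcp_rot: [0.142, 0.691, -0.143, 0.694]
ft_force: [-0.5, 0.1, 0.4]
width: 1.002
t 3.4 pos [ 0.5399 -0.3129  0.1457] F [-0.5  0.1  0.4] w 1.002
tool shift [ 0.0827 -0.0069  0.0005]
tool x,y axes [ 0.0047 -0.0012 -1.    ] [3.946e-01 9.189e-01 7.000e-04] level turn deg (tool) [ 0.    0.28 -0.04]
```

```bash
python3 -m creep '0 -.005 0 0 .2 0;0 0 0 0 0 0;0 0 0 0 0 0;0 0 0 0 0 0' 
python3 -c "
from h import *
to(.538,-.3195,.063)"
```

```text
clock: 3.8
eef_pos: [0.5389, -0.3185, 0.1485]
tcp_rot: [0.142, 0.691, -0.143, 0.694]
ft_force: [0.4, -0.7, 0.3]
width: 1.003
t 3.8 pos [ 0.5389 -0.3185  0.1485] F [ 0.4 -0.7  0.3] w 1.003
tool shift [ 0.0855 -0.0013 -0.0009]
tool x,y axes [ 0.0044 -0.0017 -1.    ] [3.946e-01 9.189e-01 2.000e-04] level turn deg (tool) [-0.    0.27 -0.01]
```

```bash
python3 -m creep '.02 -.001 0 0 .2 0;.02 0 0 0 0 0;.02 0 0 0 0 0;.012 0 0 0 0 0;0 0 0 0 0 0;0 0 0 0 0 0' 
python3 -c "
from h import *
to(.538,-.3195,.063)"
```

```text
clock: 4.4
eef_pos: [0.5405, -0.321, 0.0767]
tcp_rot: [0.142, 0.691, -0.143, 0.695]
ft_force: [-0.1, 0.5, 0.8]
width: 0.999
t 4.4 pos [ 0.5405 -0.321   0.0767] F [-0.1  0.5  0.8] w 0.999
tool shift [ 0.0137  0.0004 -0.003 ]
tool x,y axes [ 0.0052 -0.0026 -1.    ] [ 3.955e-01  9.185e-01 -3.000e-04] level turn deg (tool) [0.   0.33 0.02]
```

```bash
python3 -m creep '.012 0 -.003 0 .5 0;0 0 0 0 0 0;0 0 0 0 0 0' 
python3 -c "
from h import *
to(.538,-.3195,.063)"
```

```text
clock: 4.7
eef_pos: [0.5387, -0.3205, 0.0657]
tcp_rot: [0.143, 0.693, -0.143, 0.692]
ft_force: [0.3, 0.5, 0.7]
width: 1.001
t 4.7 pos [ 0.5387 -0.3205  0.0657] F [0.3 0.5 0.7] w 1.001
tool shift [ 0.0027  0.0006 -0.001 ]
tool x,y axes [-1.1e-03 -3.0e-04 -1.0e+00] [ 3.955e-01  9.184e-01 -7.000e-04] level turn deg (tool) [ 0.   -0.05  0.04]
```

```bash
python3 -m creep '.001 0 -.001 0 0 0;0 0 0 0 0 0;0 0 0 0 0 0;0 0 0 0 0 0;0 0 0 0 0 0;0 0 0 0 0 0;0 0 0 0 0 0;0 0 0 0 0 0;0 0 0 0 0 0;0 0 0 0 0 0' -1 80
python3 -c "
from h import *
to(.538,-.3195,.063)"
```

```text
clock: 5.7
eef_pos: [0.5383, -0.3204, 0.066]
tcp_rot: [0.142, 0.692, -0.143, 0.693]
ft_force: [-0.8, 0.1, 0.5]
width: 0.311
t 5.7 pos [ 0.5383 -0.3204  0.066 ] F [-0.8  0.1  0.5] w 0.311
tool shift [ 0.003   0.0007 -0.0006]
tool x,y axes [ 5.0e-04 -1.3e-03 -1.0e+00] [ 0.3954  0.9185 -0.001 ] level turn deg (tool) [0.   0.05 0.05]
```

The width of 0.311 (26.4 mm) matches the neck. Now I'll lift.

```bash
python3 -m creep '-.015 0 0 0 0 0;-.025 0 0 0 0 0;-.025 0 0 0 0 0;-.025 0 0 0 0 0;-.015 0 0 0 0 0;0 0 0 0 0 0;0 0 0 0 0 0'
python3 -c "
from h import *
to(.5295,-.0215,.17)"
```

```text
clock: 6.4
eef_pos: [0.5364, -0.3191, 0.1771]
tcp_rot: [0.143, 0.694, -0.143, 0.691]
ft_force: [-0.6, 0.5, -4.3]
width: 0.305
t 6.4 pos [ 0.5364 -0.3191  0.1771] F [-0.6  0.5 -4.3] w 0.305
tool shift [ 0.0074  0.2706 -0.1241]
tool x,y axes [-2.9e-03  9.0e-04 -1.0e+00] [ 3.955e-01  9.185e-01 -4.000e-04] level turn deg (tool) [ 0.   -0.17  0.02]
```

```bash
python3 -m creep '0 .015 -.007 0 0 0;0 .026 -.012 0 0 0;0 .026 -.012 0 0 0;0 .026 -.012 0 0 0;0 .026 -.012 0 0 0;0 .026 -.012 0 0 0;0 .026 -.012 0 0 0;0 .026 -.012 0 0 0;0 .026 -.012 0 0 0;0 .02 -.009 0 0 0;0 .012 -.006 0 0 0;0 0 0 0 0 0;0 0 0 0 0 0;0 0 0 0 0 0'
python3 -c "
from h import *
to(.5295,-.0215,.17)"
```

```text
clock: 7.8
eef_pos: [0.5162, -0.0191, 0.1651]
tcp_rot: [0.144, 0.702, -0.142, 0.683]
ft_force: [0.0, 0.3, -2.8]
width: 0.308
t 7.8 pos [ 0.5162 -0.0191  0.1651] F [ 0.   0.3 -2.8] w 0.308
tool shift [-0.0053  0.0031  0.013 ]
tool x,y axes [-0.0263  0.0077 -0.9996] [ 0.3958  0.9183 -0.0033] level turn deg (tool) [ 0.   -1.56  0.19]
```

```bash
python3 -m creep '0 .002 .012 0 -1.5 .2;0 0 0 0 0 0;0 0 0 0 0 0;0 0 0 0 0 0'
python3 - <<'E'
from h import *
from scipy.optimize import least_squares
to(.5295,-.0215,.17)
ims=[]
for n in('top','side'):
    c=cam(n); P=cloud(c); I=c['pixels']
    p,_=cv2.projectPoints(np.array([[.53,-.0215,.12]]),cv2.Rodrigues(c['R'].T)[0],-c['R'].T@c['t'],c['K'],np.array(c['D'],float)); u,v=p.ravel().astype(int)
    Z=I[v-60:v+60,u-60:u+60]; ims.append(cv2.resize(Z,(390,390),interpolation=cv2.INTER_CUBIC))
    q=P[v-60:v+60,u-60:u+60].reshape(-1,3); e=robot.get_obs()['eef_pos']
    q=q[np.isfinite(q[:,0])]; d=np.hypot(q[:,0]-e[0],q[:,1]-e[1])
    for r0,lo,hi in ((.0,e[2]-.066+.012,e[2]-.066+.046),):
        b=q[(d<.042)&(q[:,2]>max(lo,.078))&(q[:,2]<hi+.01)]
        f=least_squares(lambda x:np.linalg.norm(b-x[:3],axis=1)-.032,[*e[:2],e[2]-.037],loss='soft_l1',f_scale=.0015); print(n,'belly',f.x.round(4),len(b),'expected z',e[2]-.037)
    r=q[(q[:,2]>.060)&(q[:,2]<.072)&(np.hypot(q[:,0]-.5295,q[:,1]+.0215)<.042)]
    f=least_squares(lambda x:np.hypot(*(r[:,:2]-x[:2]).T)-.0325,[.5295,-.0215],loss='soft_l1',f_scale=.003);print(n,'ring',f.x.round(4),len(r))
save('z2',np.hstack(ims))
E
```

```text
clock: 8.2
eef_pos: [0.5295, -0.0248, 0.1646]
tcp_rot: [0.144, 0.692, -0.144, 0.693]
ft_force: [1.0, -0.1, -3.2]
width: 0.306
t 8.2 pos [ 0.5295 -0.0248  0.1646] F [ 1.  -0.1 -3.2] w 0.306
tool shift [-0.0054  0.003  -0.0013]
tool x,y axes [ 1.9e-03 -6.0e-04 -1.0e+00] [3.988e-01 9.170e-01 2.000e-04] level turn deg (tool) [-0.    0.11 -0.01]
top belly [ 0.5305 -0.0255  0.1277] 64 expected z 0.12755145457193345
top ring [ 0.5286 -0.0233] 138
side belly [ 0.5301 -0.0243  0.1268] 403 expected z 0.12755692095028565
side ring [ 0.53   -0.0184] 253
```

View pics/z2.png

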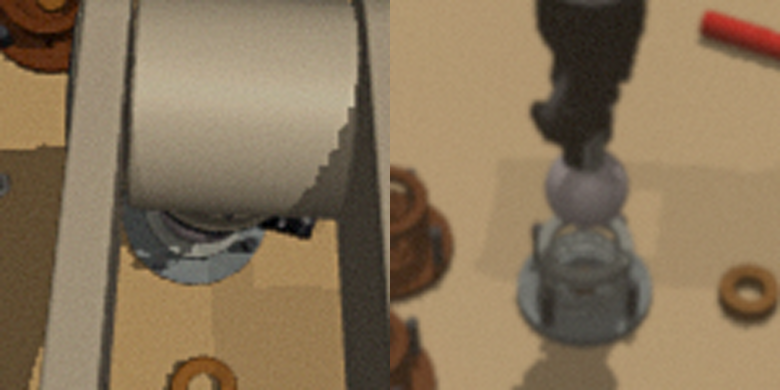

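The flask hangs upright over the grey cradle (side crop: belly (587,190), ring (585,240)). It needs about 3.7 mm in +y. I'll correct and lower to just above contact, with contact expected at TCP z≈0.120.

```bash
python3 -m creep '0 .0035 -.0018 0 .2 0;.012 0 0 0 0 0;.012 0 0 0 0 0;.006 0 0 0 0 0;0 0 0 0 0 0;0 0 0 0 0 0;0 0 0 0 0 0'
python3 -c "
from h import *
to(.5292,-.0212,.120)"
```

```text
clock: 9.0
eef_pos: [0.528, -0.02, 0.1308]
tcp_rot: [0.144, 0.694, -0.144, 0.691]
ft_force: [-0.5, 0.9, -3.4]
width: 0.311
t 9.0 pos [ 0.528  -0.02    0.1308] F [-0.5  0.9 -3.4] w 0.311
tool shift [ 0.0108 -0.0006  0.0016]
tool x,y axes [-0.0042  0.0011 -1.    ] [ 3.983e-01  9.172e-01 -6.000e-04] level turn deg (tool) [ 0.   -0.25  0.04]
```

```bash
python3 -m creep '0.003 -.0006 .0014 0 -.25 0;.003 0 0 0 0 0;.003 0 0 0 0 0;0 0 0 0 0 0;0 0 0 0 0 0'
python3 -c "
from h import *
to(.5292,-.0212,.120)"
```

```text
clock: 9.5
eef_pos: [0.5298, -0.0214, 0.1218]
tcp_rot: [0.144, 0.692, -0.144, 0.693]
ft_force: [-0.1, -0.1, -3.8]
width: 0.306
t 9.5 pos [ 0.5298 -0.0214  0.1218] F [-0.1 -0.1 -3.8] w 0.306
tool shift [ 0.0018 -0.0001 -0.0006]
tool x,y axes [ 1.9e-03 -9.0e-04 -1.0e+00] [ 3.984e-01  9.172e-01 -1.000e-04] level turn deg (tool) [0.   0.12 0.  ]
```

```bash
python3 -m creep '0.003 0 -.0005 0 0 0;0 0 0 0 0 0;0 0 0 0 0 0'
python3 -m creep '0.003 0 0 0 0 0;0 0 0 0 0 0;0 0 0 0 0 0'
python3 -m creep '0.003 0 0 0 0 0;0 0 0 0 0 0;0 0 0 0 0 0'
python3 -c "
from h import *
to(.5292,-.0212,.104)"
```

```text
clock: 9.8
eef_pos: [0.5299, -0.0216, 0.1194]
tcp_rot: [0.143, 0.691, -0.144, 0.694]
ft_force: [-1.9, -0.6, 1.8]
width: 0.309
clock: 10.1
eef_pos: [0.5302, -0.0218, 0.1168]
tcp_rot: [0.143, 0.691, -0.144, 0.694]
ft_force: [-1.8, -1.0, 2.7]
width: 0.308
clock: 10.4
eef_pos: [0.5303, -0.0218, 0.1139]
tcp_rot: [0.143, 0.691, -0.144, 0.694]
ft_force: [-1.4, -1.5, 4.1]
width: 0.308
t 10.4 pos [ 0.5303 -0.0218  0.1139] F [-1.4 -1.5  4.1] w 0.308
tool shift [ 0.0099  0.0001 -0.0013]
tool x,y axes [ 0.0041 -0.0019 -1.    ] [ 3.981e-01  9.174e-01 -1.000e-04] level turn deg (tool) [0.   0.26 0.01]
```

Contact came at z≈0.1197 and the force slope is about 0.42 N/mm, matching the spring. The target is TCP z≈0.1037 with Fz≈8 N.

```bash
python3 -m creep '0.003 -.0005 -.001 0 0.25 0;.003 0 0 0 0 0;0 0 0 0 0 0;.002 0 0 0 0 0;0 0 0 0 0 0;0 0 0 0 0 0'
python3 - <<'E'
from h import *
to(.5292,-.0212,.1037)
P=[];ims=[]
for n in('top','side'):
    c=cam(n); P=cloud(c); I=c['pixels']
    p,_=cv2.projectPoints(np.array([[.53,-.0215,.06]]),cv2.Rodrigues(c['R'].T)[0],-c['R'].T@c['t'],c['K'],np.array(c['D'],float)); u,v=p.ravel().astype(int)
    ims.append(cv2.resize(I[v-45:v+45,u-45:u+45],(390,390),interpolation=cv2.INTER_CUBIC))
    q=P.reshape(-1,3); q=q[np.isfinite(q[:,0])]; d=np.hypot(q[:,0]-.5298,q[:,1]+.021)
    r=q[(d>.029)&(d<.037)&(q[:,2]>.04)&(q[:,2]<.07)]; po=q[(d>.0435)&(d<.0515)&(q[:,2]>.043)&(q[:,2]<.058)]
    print(n,'ring z hist',np.histogram(r[:,2],bins=np.arange(.04,.071,.003)),'posts top',np.sort(po[:,2])[-12:].round(4),len(po))
save('z3',np.hstack(ims))
E
```

```text
clock: 11.0
eef_pos: [0.5303, -0.0219, 0.1061]
tcp_rot: [0.144, 0.692, -0.144, 0.693]
ft_force: [-2.2, -1.2, 6.7]
width: 0.309
t 11.0 pos [ 0.5303 -0.0219  0.1061] F [-2.2 -1.2  6.7] w 0.309
tool shift [ 0.0024  0.0002 -0.0013]
tool x,y axes [ 1.9e-03  1.0e-04 -1.0e+00] [3.980e-01 9.174e-01 8.000e-04] level turn deg (tool) [-0.    0.1  -0.05]
top ring z hist (array([ 0,  0,  1, 42, 32,  4,  0,  0,  0,  2]), array([0.04 , 0.043, 0.046, 0.049, 0.052, 0.055, 0.058, 0.061, 0.064,
       0.067, 0.07 ])) posts top [0.049  0.049  0.0493 0.0496 0.0496 0.0497 0.0499 0.0502 0.0507 0.0507
 0.0514 0.052 ] 25
side ring z hist (array([ 5,  7, 13, 48, 56,  7,  9,  8, 19, 19]), array([0.04 , 0.043, 0.046, 0.049, 0.052, 0.055, 0.058, 0.061, 0.064,
       0.067, 0.07 ])) posts top [0.0506 0.0509 0.051  0.051  0.051  0.051  0.0516 0.0516 0.0517 0.0517
 0.0518 0.0532] 40
```

View pics/z3.png

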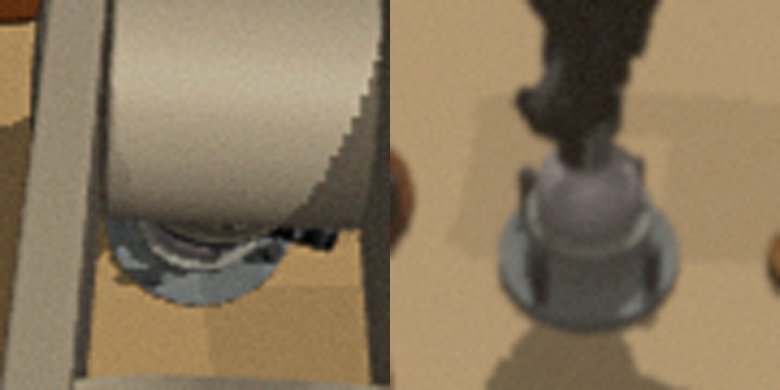

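The flask is seated in the ring (side crop: belly (590,200), ring (585,235)), with the ring about 2 mm above the posts by depth and force. I'll press the remaining 2.4 mm.

```bash
python3 -m creep '0.0024 0 -.001 0 .1 0;0 0 0 0 0 0;0 0 0 0 0 0;0 0 0 0 0 0;0 0 0 0 0 0'
cat > chk.py <<'E'
from h import *
o=to(.5292,-.0212,.1037)
c=[cam('side') for _ in range(6)]; F=[]
for n,cs in(('side',c),('top',[cam('top') for _ in range(6)])):
    q=np.concatenate([cloud(k).reshape(-1,3) for k in cs]); q=q[np.isfinite(q[:,0])]; d=np.hypot(q[:,0]-.5298,q[:,1]+.021)
    r=q[(d>.0305)&(d<.036)&(q[:,2]>.045)&(q[:,2]<.058)]; po=q[(d>.0445)&(d<.0505)&(q[:,2]>.0465)&(q[:,2]<.055)]
    print(n,'ring top',np.median(r[:,2]).round(4),len(r),'posts',np.median(po[:,2]).round(4),len(po))
for _ in range(4): robot.read_camera('top'); F.append([*robot.get_obs()['ft_force'],robot.get_obs()['eef_pos'][2]])
print(np.round(np.mean(F,0),4))
save('z4',cv2.resize(c[0]['pixels'][150:260,240:350],(550,550),interpolation=cv2.INTER_CUBIC))
E
python3 chk.py
```

```text
clock: 11.6
eef_pos: [0.5303, -0.0219, 0.1045]
tcp_rot: [0.144, 0.692, -0.143, 0.693]
ft_force: [-2.3, -0.7, 7.3]
width: 0.304
t 11.6 pos [ 0.5303 -0.0219  0.1045] F [-2.3 -0.7  7.3] w 0.304
tool shift [ 0.0008  0.0002 -0.0013]
tool x,y axes [ 2.e-03  3.e-04 -1.e+00] [0.3978 0.9175 0.001 ] level turn deg (tool) [-0.    0.1  -0.06]
side ring top 0.0509 495 posts 0.0501 156
top ring top 0.0505 409 posts 0.0492 107
[-2.2003 -1.4611  7.0779  0.1045]
```

```bash
python3 -m creep '0.0012 0 -.0005 0 0 0;0 0 0 0 0 0;0 0 0 0 0 0;0 0 0 0 0 0;0 0 0 0 0 0'
python3 chk.py
```

```text
clock: 12.9
eef_pos: [0.5304, -0.0219, 0.1041]
tcp_rot: [0.144, 0.691, -0.143, 0.693]
ft_force: [-2.3, -1.2, 7.4]
width: 0.308
t 12.9 pos [ 0.5304 -0.0219  0.1041] F [-2.3 -1.2  7.4] w 0.308
tool shift [ 0.0004  0.0002 -0.0014]
tool x,y axes [ 2.8e-03  1.0e-04 -1.0e+00] [0.3977 0.9175 0.0012] level turn deg (tool) [ 0.    0.15 -0.07]
side ring top 0.0504 491 posts 0.0494 171
top ring top 0.05 410 posts 0.0491 107
[-2.3459 -1.2858  7.8728  0.1041]
```

View pics/z4.png

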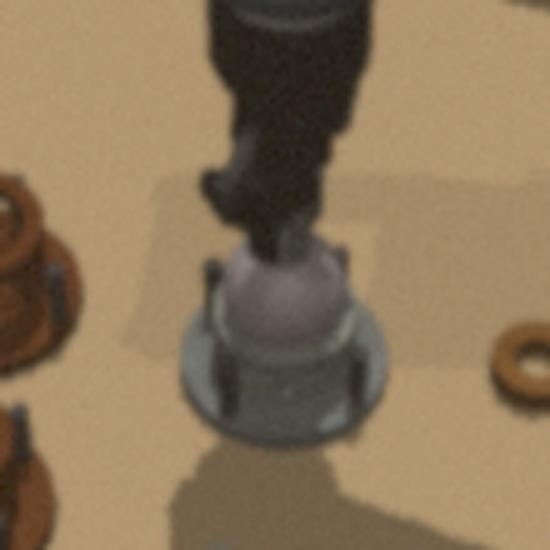

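```bash
python3 -m creep '0.0011 0 -.0005 0 0 0;0 0 0 0 0 0;0 0 0 0 0 0;0 0 0 0 0 0;0 0 0 0 0 0'
python3 chk.py
```

```text
clock: 14.2
eef_pos: [0.5304, -0.022, 0.1038]
tcp_rot: [0.144, 0.691, -0.143, 0.694]
ft_force: [-2.1, -0.7, 7.0]
width: 0.309
t 14.2 pos [ 0.5304 -0.022   0.1038] F [-2.1 -0.7  7. ] w 0.309
tool shift [ 0.0001  0.0002 -0.0014]
tool x,y axes [ 3.6e-03 -1.0e-04 -1.0e+00] [0.3976 0.9176 0.0014] level turn deg (tool) [-0.    0.19 -0.08]
side ring top 0.0503 496 posts 0.0495 159
top ring top 0.0499 405 posts 0.0493 107
[-2.5215 -0.973   7.528   0.1039]
```

Ring height above the posts: +0.6 mm (top) and +0.8 mm (side). From rest it has gone down about 15.1 mm by depth and 15.8 mm by TCP. One more small nudge of about 0.5 mm.

```bash
python3 -m creep '0.0018 0 -.0003 0 .2 0;0 0 0 0 0 0;0 0 0 0 0 0;0 0 0 0 0 0;0 0 0 0 0 0'
python3 chk.py
python3 - <<'E'
from h import *
# same estimator on rest clouds for comparison
for n in('side','top'):
    q=np.load(n+'0.npy').reshape(-1,3); q=q[np.isfinite(q[:,0])]; d=np.hypot(q[:,0]-.5298,q[:,1]+.021)
    r=q[(d>.0305)&(d<.036)&(q[:,2]>.061)&(q[:,2]<.074)]; po=q[(d>.0445)&(d<.0505)&(q[:,2]>.0465)&(q[:,2]<.055)]
    print(n,'rest ring',np.median(r[:,2]),'posts',np.median(po[:,2]),len(po))
E
```

```text
clock: 15.5
eef_pos: [0.5304, -0.022, 0.1029]
tcp_rot: [0.144, 0.692, -0.143, 0.692]
ft_force: [-2.4, -0.3, 8.3]
width: 0.308
t 15.5 pos [ 0.5304 -0.022   0.1029] F [-2.4 -0.3  8.3] w 0.308
tool shift [-0.0008  0.0002 -0.0014]
tool x,y axes [ 6.0e-04  1.4e-03 -1.0e+00] [0.3976 0.9176 0.0015] level turn deg (tool) [ 0.   -0.   -0.09]
side ring top 0.0493 500 posts 0.0497 170
top ring top 0.0491 414 posts 0.0494 108
[-2.4571 -0.763   8.0527  0.1029]
side rest ring 0.06575376808224787 posts 0.05031254730469603 22
top rest ring 0.06515270440747983 posts 0.04929613649348019 35
```

The ring is now level within measurement: travel is 16.4 mm (side) and 16.1 mm (top) against the rest pictures, and Fz ≈ 8 N plus about 3 N weight gives the expected 11 N. I'll do a last check on the other objects, then hand in.

Run:
```python
from h import *
c=cam('side'); I=c['pixels'].astype(int); A=np.load('side0p.npy').astype(int)
for n,(a,b,w,h) in dict(small=(255,288,28,34),collar=(335,212,26,20),cover=(160,282,58,46),shield=(200,156,32,24),bolta=(276,256,16,20),boltb=(286,174,16,18),driver=(330,135,70,30)).items(): print(n,np.abs(I-A)[b:b+h,a:a+w].mean().round(1))
print(robot.get_obs()['eef_pos'],robot.get_obs()['ft_force'],robot.get_obs()['clock'])
print(robot.close_job())
```

```text
small 11.2
collar 4.8
cover 7.4
shield 9.7
bolta 33.6
boltb 83.8
driver 9.5
[ 0.53039824 -0.02195151  0.10291038] [-1.77753546 -0.44967755  7.88549293] 16.35
the job is handed in; nothing more can be done
None
```

I picked up the large flask by its neck and seated it upright in the grey cradle's sprung ring. I pressed it level with the posts and handed in at 16.35 s, still gripping at 80 N and pressing down.

**Ring height:** it sank 16.4 mm (side camera) and 16.1 mm (top camera) from rest, against a nominal 16 mm. The raw readings put it 0.3–0.4 mm below the post tops. The same method read the rest gap 0.1–0.6 mm short, so I take it as level to within about 0.5 mm.

**Force and tilt:** the upward push was about 8 N, plus roughly 3 N of flask weight, which matches the spring's 11 N. Tilt was under 0.1°. A steady sideways force of about 2 N remained.

**Other objects:** the before/after side pictures agreed for the small flask, collar, cover, shield and driver. They differed at the two bolts. I put that down to the arm blocking the view of one and its shadow falling on the other, but I did not confirm either. The carried flask should have cleared the 45 mm bolts by more than 50 mm. I did not compare the brown look-alikes, but nothing came near them.

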